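Bring the red-lidded spice jar to the front of the carousel

TASK

Turn the spice carousel beside the pressure cooker by pushing the steel pegs on its rim with the fingertips, without spinning it fast, until the red-lidded jar stands squarely at the front, in line with the yellow-marked pointer, then let go and leave it at rest. Do not touch or lift any jar: all four stay standing in their wells. Leave the cooker, bowl, spoon rest and spatula where they are.

Things in the scene. Friction and masses are not known exactly. Their poses are not given: they have to be found in the camera images.
- carousel: brown wooden turntable disc, 290 mm across, 18 mm thick, top 30 mm above the counter. Origin on its vertical turning axis, at its underside. Turns either way, any amount; about 1 N at the rim moves it and friction stops it soon after. Four jar wells (rings 57 mm across, 10 mm high) 68 mm from the axis every 90 degrees from its x axis; steel rim pegs midway between; hub pin 30 mm high
- front (a point): the front place, where the red-lidded jar's centre must come: 68 mm from the carousel's axis, towards the pointer, 60 mm above the counter. It does not turn. The pointer is a black tongue 50 mm wide with a yellow diamond, sticking out from under the disc on the robot's side (to 185 mm from the axis, 8 mm high)
- peg0 (a point): mid-height of a rim peg: upright steel cylinder 16 mm across, standing 55 mm above the disc, 128 mm from the carousel's axis; its top is 85 mm and this point 62 mm above the counter. It is fixed to the disc and turns with it
- peg1 (a point): mid-height of a rim peg: upright steel cylinder 16 mm across, standing 55 mm above the disc, 128 mm from the carousel's axis; its top is 85 mm and this point 62 mm above the counter. It is fixed to the disc and turns with it
- peg2 (a point): mid-height of a rim peg: upright steel cylinder 16 mm across, standing 55 mm above the disc, 128 mm from the carousel's axis; its top is 85 mm and this point 62 mm above the counter. It is fixed to the disc and turns with it
- peg3 (a point): mid-height of a rim peg: upright steel cylinder 16 mm across, standing 55 mm above the disc, 128 mm from the carousel's axis; its top is 85 mm and this point 62 mm above the counter. It is fixed to the disc and turns with it
- red_jar_centre (a point): centre of the marked spice jar (red lid and red band), 45 mm across, 60 mm tall, standing loose in a well of the carousel, with about 1.5 mm play; its lid's top is 90 mm above the counter. It stands in any of the four wells
- jar_b_centre (a point): centre of a white-lidded spice jar, 45 mm across, 60 mm tall, standing loose in a well of the carousel, lid's top 90 mm above the counter
- jar_c_centre (a point): centre of a white-lidded spice jar, 45 mm across, 60 mm tall, standing loose in a well of the carousel, lid's top 90 mm above the counter
- jar_d_centre (a point): centre of a white-lidded spice jar, 45 mm across, 60 mm tall, standing loose in a well of the carousel, lid's top 90 mm above the counter
- cooker: steel pressure cooker with spring-clip lid, 232 mm across, 190 mm high, its two handles reaching 170 mm either side along its x axis; origin at the centre of its underside; leave alone
- bowl: glass bowl, 150 mm across, 62 mm high; origin at the centre of its underside; leave alone
- rest: green plastic spoon rest: a dish 110 mm across and 16 mm high with a flat 34 mm wide tail out to 120 mm along its x axis; origin under the dish's centre; leave alone
- spatula: blue silicone spatula lying on the counter, 260 mm long, along its x axis; leave alone
Not all that is in view belongs to the job. Leave any blue or purple look-alike of the part that bears jar_b_centre alone.

How it is judged:
By the outcome, as a careful person would: the job done as asked, in the order asked, and still so for the second after the job is handed in, with the robot touching nothing.
It also fails if it takes over 45 s, if anything falls off the work surface, if the arm or the gripper's body presses on something with over 40 N, if the wrist force passes 120 N, or if a joint passes its speed limit or range.

ROBOT

A 7-joint arm with a two-finger parallel gripper is mounted at the origin on the work surface. World frame = base frame: x ahead of the robot, y to its left, z up, the work surface at z = 0. Lengths are in m, angles in rad, forces in N, time in s.
With the tool pointing down it reaches from about 0.35 to 0.9 m from the base axis. Payload 8.1 kg.
Tool frame: the origin (TCP) lies on the centre line of the jaws, within the pads' length; the fingertips stand 19 mm ahead of it and the grasp point (between the pads) is the TCP (arm.tip_reach is the distance from the TCP to the fingertips, in m); z points along the fingers, y is the line along which they close (so a half turn about z gives the same grasp; the last joint's range is limited). The gripper opens to 92 mm and grips with 3 to 60 N. Pads are 19 mm wide; open, the fingers measure 130 mm over their backs; the gripper's body (75 mm by 190 mm) begins 47 mm behind the grasp point.
Start: joints at [-1.334, 0.434, 0.025, 1.573, -0.012, 1.134, -0.075], TCP at [0.208, 0.589, 0.246] pointing down, gripper open.
Joint ranges: [-2.62, 2.62], [-0.44, 2.09], [-1.27, 1.32], [0.08, 2.57], [-1.32, 4.46], [0.12, 2], [-2.74, 2.74]. Speed limits (rad/s): [2.22, 2.22, 3.01, 3.01, 3.14, 3.14, 3.14].

INTERFACE

Orientations are given as a rotation vector (axis times angle).
In Python, from cell import arm gives the robot as it stands.
- The arm moves only by the tool arm_command, never from a script. Its argument "targets" is a list that holds one entry, the list of rows, each a list of 6 numbers: the shift along the tool's x, y, z in m, then the turn, a rotation vector about the tool's x, y, z in rad. A call has 1 to 10 rows; each row shifts and turns the commanded pose from where the row before left it, along the tool's axes as they then stand; what a row does not reach is not made up. A row lasts 1/8 s, in which the tool goes at most 62.5 mm and 10.7 degrees, less where a joint would pass 70% of its speed; a pose out of reach is approached as far as the arm can. A call with a gripper value outside its range is refused whole. "jaw" is the finger opening in m, from 0 to 0.0918, set as the call begins (left out, the last holds). The fingers move at their own pace and stop on an object; "newtons" is the grip in N (left out, the last holds). Time passes only in rows, so rows that do not move let the fingers close. It gives the time, the measured TCP pose, the force, the opening and the grip force at its end, in the units of the state.
- arm.observe(): the state, without advancing time (a new reading comes with each control period).
- arm.get_image(name): name is "scene" or "top"; returns a dict with "pixels" (420x560x3 uint8, red, green, blue), "z_map" (420x560 float32, m along the optical axis (not along the pixel's ray), 0 where there is no reading), "fx", "fy", "cx", "cy" (pixels), "xyz" and "rotation" of the camera in the world. Camera axes: x right, y down, z forward; pixel columns grow to the right and rows downward; lengths in m; the calibration is good to about 2 mm. A picture is of the moment at which its call begins.
- arm.sign_off(): hands the job in; it is judged then, once.
The state is a dict: "clock": time; "joints": joint angles; "dq": joint speeds; "joint_efforts": joint torques, N m; "position": TCP position; "ee_rot": TCP orientation; "force": force on the tool from outside, world axes, zero at the start; "ft_torque": the same for the moment, N m; "width": opening from 0.0 (shut) to 1.0 (fully open); "gripper_force": force on a finger pad.
Only numpy, scipy, OpenCV 4.12 (cv2) and the standard library are available. Lean on these libraries where they do the work, as an engineer would, in place of code of your own. Each camera call takes 0.05 s, during which the arm holds its last target. There are 200 camera calls.

## Working session

There is one attempt and no reset: what is moved stays moved. The work goes in short steps, Python scripts to look and compute and a tool call to move; the robot and the scene stay as the last step left them, time stands still between calls to the robot, and variables do not carry over. Pictures are saved under pics/ and viewed, at most 10 in all, crops included, and the job is handed in when it is done.

Besides the shell and the picture viewer there is one more tool, called as name([rows], argument=value, ...), one row to a line, values as JSON. arm_command: Moves the arm, as the interface text tells. Its arguments: {"type":"object","properties":{"targets":{"type":"array","items":{"type":"array","items":{"type":"array","items":{"type":"number"}}}},"jaw":{"type":"number"},"newtons":{"type":"number"}},"required":["targets"]}

```bash
mkdir -p pics; cat > h.py <<'E'
import numpy as np,cv2
from cell import arm
from scipy.spatial.transform import Rotation as R
def rot(im):
    r=np.array(im["rotation"],float)
    return r if r.shape==(3,3) else R.from_rotvec(r).as_matrix() if r.size==3 else R.from_quat(r).as_matrix()
def onplane(im,u,v,z):
    d=rot(im)@np.array([(u-im["cx"])/im["fx"],(v-im["cy"])/im["fy"],1]); o=np.array(im["xyz"])
    return o+d*(z-o[2])/d[2]
def save(im,n): cv2.imwrite(f"pics/{n}.png",im["pixels"][:,:,::-1])
E
python3 - <<'E'
from h import *
for n in("top","scene"):
    im=arm.get_image(n); save(im,n+"0"); print(n,im["xyz"],im["rotation"],im["fx"],im["cx"],im["cy"])
print(arm.observe())
E
```

```text
top [0.38191926 0.01236745 1.1662135 ] [-2.12414794  2.10197139 -0.22897376] 394.11317542064205 283.4740839915208 212.86924451628528
scene [1.3583096  0.28724869 1.14309481] [-1.54572495 -2.20274474  0.69487482] 525.8964632686022 280.1732367624136 209.108639969702
{'clock': 0.1, 'joints': array([-1.3336245 ,  0.43513947,  0.02496789,  1.5739855 , -0.01159569,
        1.13400944, -0.07511566]), 'dq': array([ 0.00068207, -0.00260959,  0.00193004, -0.00176934,  0.00140242,
        0.00049314,  0.00072979]), 'joint_efforts': array([ 2.85862232e-03, -6.69126391e+01,  9.87810753e-01, -3.15145969e+01,
       -6.06113579e-02,  3.74983402e-02,  1.36977951e-04]), 'position': array([0.20819852, 0.58885197, 0.24503994]), 'ee_rot': array([-5.31250845e-01, -3.09623814e+00,  2.18747478e-03]), 'force': array([ 0.39950409, -0.48834931,  0.75941012]), 'ft_torque': array([ 0.01233292, -0.0080186 , -0.01514234]), 'gripper_force': 0.0, 'width': 1.000424497351713}
```

View pics/top0.png

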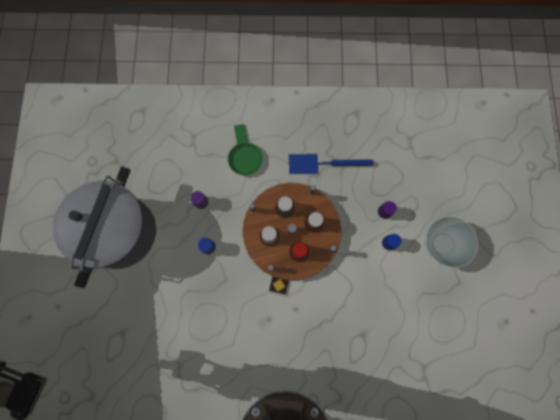

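View pics/scene0.png

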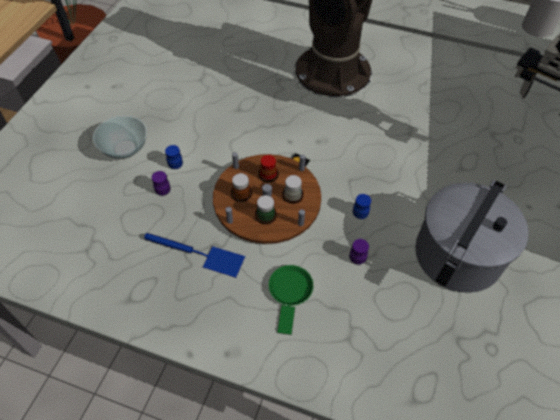

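The top view shows the disc centred near (292,230), the red lid at (300,251), the pointer diamond at (279,286) and pegs near (312,189), (252,208), (271,268), (333,248). Purple and blue decoy jars stand on both sides. Next I'll measure these.

```bash
cat >> h.py <<'E'
def blob(mask,near=None,rad=60):
    if near is not None:
        k=np.zeros(mask.shape,np.uint8); cv2.circle(k,near,rad,1,-1); mask=mask&(k>0)
    n,l,s,c=cv2.connectedComponentsWithStats(mask.astype(np.uint8))
    return [(c[i],s[i,4]) for i in range(1,n) if s[i,4]>8]
def look():
    im=arm.get_image("top"); hsv=cv2.cvtColor(im["pixels"],cv2.COLOR_RGB2HSV); H,S,V=[hsv[...,i].astype(int) for i in range(3)]
    return im,H,S,V
E
python3 - <<'E'
from h import *
im,H,S,V=look()
brown=((H<20)&(S>90)&(V>50))
pts=None
m=brown.astype(np.uint8); n,l,s,c=cv2.connectedComponentsWithStats(m); i=1+np.argmax([s[j,4] if abs(c[j][0]-292)<30 and abs(c[j][1]-230)<30 else 0 for j in range(1,n)])
cs,_=cv2.findContours((l==i).astype(np.uint8),cv2.RETR_EXTERNAL,cv2.CHAIN_APPROX_NONE)
hull=cv2.convexHull(max(cs,key=len)).reshape(-1,2)
w=np.array([onplane(im,u,v,.03)[:2] for u,v in hull]); (cc,r)=cv2.minEnclosingCircle(w.astype(np.float32)); A=np.c_[2*w,np.ones(len(w))]; q=np.linalg.lstsq(A,(w**2).sum(1),rcond=None)[0]
print("disc",cc,r,q[:2],np.sqrt(q[2]+q[0]**2+q[1]**2))
C=q[:2]
def rep(t,b,z):
    for (u,v),a in b:
        p=onplane(im,u,v,z)[:2]-C; print(t,(round(u,1),round(v,1)),a,p+C,"r",np.hypot(*p),"ang",np.degrees(np.arctan2(p[1],p[0])))
rep("red",blob(((H<6)|(H>174))&(S>180)&(V>90),(292,230),50),.09)
rep("white",blob((S<60)&(V>130),(292,230),45),.09)
rep("yel",blob((H>18)&(H<34)&(S>150)&(V>90),(279,286),15),.008)
rep("blk",blob((V<45),(279,286),15),.008)
rep("pegs",blob((S<85)&(V>60),(292,230),47),.085)
# heights: decoys etc via depth
for t,b in (("blue",blob((H>110)&(H<125)&(S>150))),("purple",blob((H>126)&(H<150)&(S>90)))):
    rep(t,[x for x in b if x[1]>60],.06)
big=cv2.resize(im["pixels"][170:310,210:370],None,fx=5,fy=4.2,interpolation=cv2.INTER_CUBIC); cv2.imwrite("pics/c1.png",cv2.resize(big,(800,600))[:,:,::-1])
E
```

```text
disc (0.5716038346290588, -0.01739947684109211) 0.14509034156799316 [ 0.57335043 -0.01716808] 0.1427813257582272
red (np.float64(299.3), np.float64(249.3)) 173 [ 0.50996552 -0.03698494] r 0.06641050751450378 ang -162.63850341714237
white (np.float64(284.6), np.float64(202.9)) 128 [0.6401491  0.00456781] r 0.07024607536771169 ang 18.024584189039178
white (np.float64(315.3), np.float64(218.8)) 127 [ 0.5955701  -0.08137907] r 0.06794677594526392 ang -70.91225730524366
white (np.float64(268.4), np.float64(233.0)) 132 [0.55429987 0.04845038] r 0.06832793879089144 ang 106.18924079742294
yel (np.float64(278.6), np.float64(284.7)) 83 [0.41643848 0.01911167] r 0.16105148799316052 ang 166.9813579051763
blk (np.float64(274.0), np.float64(279.1)) 10 [0.43235738 0.03251863] r 0.1494918438330705 ang 160.58726817957566
blk (np.float64(285.5), np.float64(282.4)) 13 [ 0.42330498 -0.00103069] r 0.1509107451342782 ang 173.8614330951309
blk (np.float64(272.1), np.float64(288.1)) 12 [0.40670459 0.03767196] r 0.17543736047300032 ang 161.78458585002133
blk (np.float64(283.2), np.float64(290.6)) 13 [0.39985
[... 1008 characters left out ...]
float64(303.2), np.float64(163.8)) 469 [ 0.76665028 -0.04957785] r 0.19599801368506173 ang -9.518010670600397
blue (np.float64(352.0), np.float64(162.4)) 156 [ 0.77255616 -0.19360809] r 0.2661089929814959 ang -41.53187650375359
blue (np.float64(391.7), np.float64(241.4)) 182 [ 0.53880206 -0.30008035] r 0.2850139252474261 ang -96.96231194071639
blue (np.float64(204.9), np.float64(244.7)) 133 [0.52388778 0.22760563] r 0.2497212958722228 ang 101.42420311300933
purple (np.float64(197.5), np.float64(198.3)) 148 [0.65831414 0.25607337] r 0.28614633564956726 ang 72.72705812863656
purple (np.float64(387.0), np.float64(209.0)) 198 [ 0.63264376 -0.29100516] r 0.28018286771856016 ang -77.78248045527539
```

View pics/c1.png

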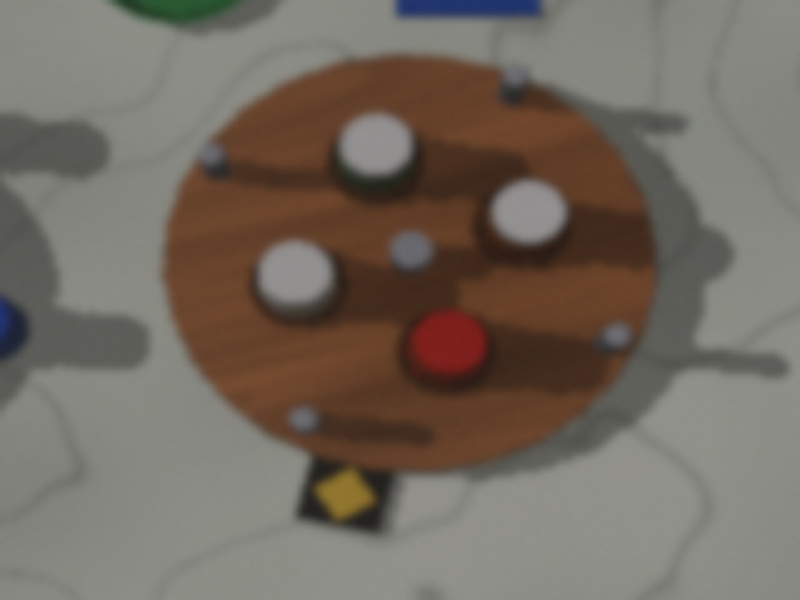

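arm_command([
  [[-0.042,-0.0432,0,0,0,0],[-0.042,-0.0432,0,0,0,0],[-0.042,-0.0432,0,0,0,0],[-0.042,-0.0432,0,0,0,0],[-0.042,-0.0432,0,0,0,0],[-0.042,-0.0432,0,0,0,0],[-0.042,-0.0432,0,0,0,0],[-0.042,-0.0432,0,0,0,0],[-0.042,-0.0432,0,0,0,0],[-0.042,-0.0432,0,0,0,0]],
], jaw=0.045)

```text
clock: 1.4
position: [0.4607, 0.0402, 0.2459]
ee_rot: [0.531, 3.096, 0.001]
force: [0.7, 0.9, -0.1]
width: 0.491
gripper_force: 0.0
```

arm_command([
  [[0,0,0.02,0,0,0.137],[0,0,0.02,0,0,0.137],[0,0,0.02,0,0,0.137],[0,0,0,0,0,0],[0,0,0,0,0,0]],
])

```text
clock: 2.02
position: [0.4606, 0.042, 0.1863]
ee_rot: [1.147, 2.924, 0.0]
force: [-0.0, 0.3, -0.4]
width: 0.49
gripper_force: 0.0
```

```bash
python3 - <<'E'
from h import *
im=arm.get_image("scene"); cv2.imwrite("pics/s1.png",cv2.resize(im["pixels"][60:270,180:460],(800,600),interpolation=cv2.INTER_CUBIC)[:,:,::-1])
E
```

```text
(no output)
```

View pics/s1.png

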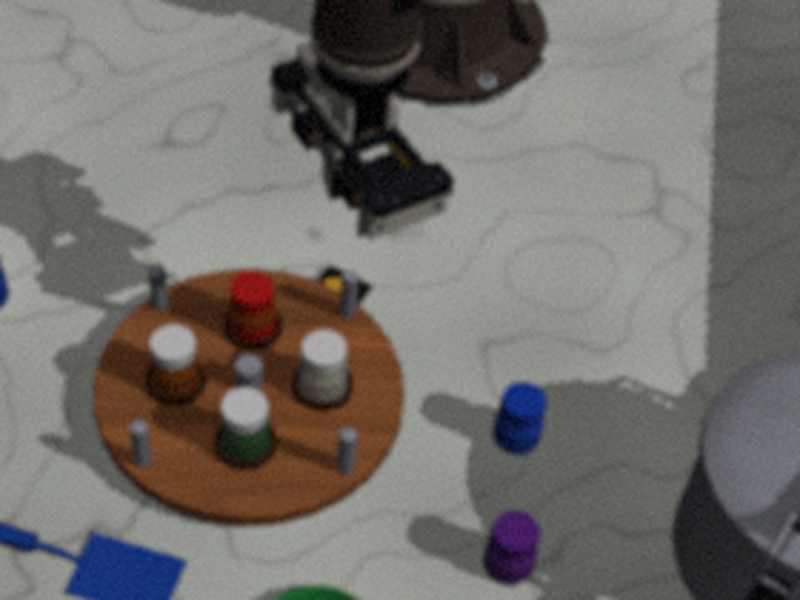

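The fingers sit above the near peg (348,290 in the crop), the disc hasn't moved, and the decoys are clear of the arm. Now I'll lower the fingers so they straddle the peg.

arm_command([
  [[0,0,0.03,0,0,0],[0,0,0.03,0,0,0],[0,0,0.02,0,0,0],[0,0,0.01,0,0,0],[0,0,0,0,0,0]],
])

```text
clock: 2.7
position: [0.4604, 0.042, 0.0959]
ee_rot: [-1.151, -2.923, -0.0]
force: [-0.1, 0.2, -0.0]
width: 0.486
gripper_force: 0.0
```

arm_command([
  [[0,0,0.01,0,0,0],[0,0,0.01,0,0,0],[0,0,0.01,0,0,0],[0,0,0,0,0,0]],
])

```text
clock: 3.2
position: [0.4597, 0.0418, 0.0649]
ee_rot: [-1.152, -2.922, 0.002]
force: [0.6, -0.1, -0.0]
width: 0.488
gripper_force: 0.0
```

```bash
python3 - <<'E'
from h import *
im=arm.get_image("scene"); cv2.imwrite("pics/s2.png",cv2.resize(im["pixels"][100:240,200:386],(800,600),interpolation=cv2.INTER_CUBIC)[:,:,::-1])
E
```

```text
(no output)
```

View pics/s2.png

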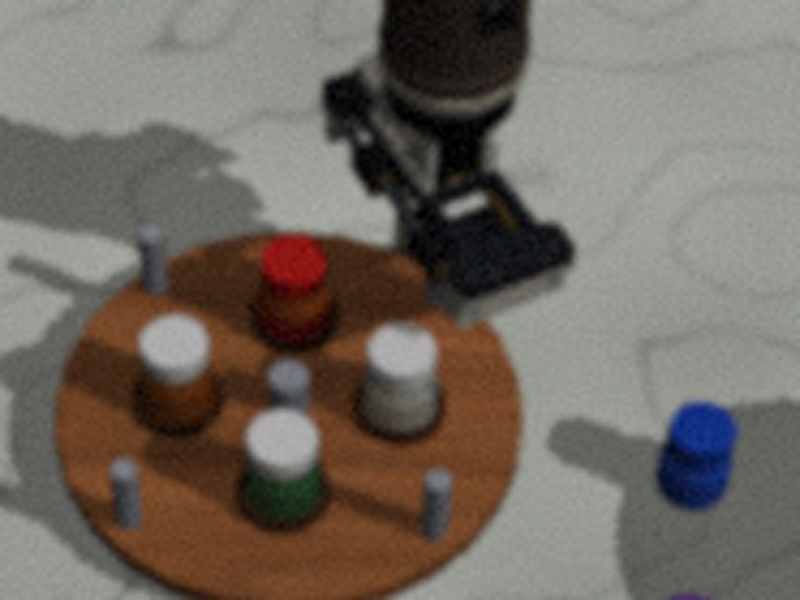

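arm_command([
  [[0,0.006,0,0,0,0],[0,0.005,0,0,0,0],[0,0.004,0,0,0,0],[0.001,0.005,0,0,0,0],[0.001,0.005,0,0,0,0],[0.001,0.005,0,0,0,0],[0.0005,0.004,0,0,0,0],[0.0005,0.004,0,0,0,0],[0.0005,0.004,0,0,0,0],[0,0.004,0,0,0,0]],
])

```text
clock: 4.5
position: [0.4886, 0.0789, 0.0657]
ee_rot: [1.152, 2.923, 0.0]
force: [-0.8, 0.2, -0.2]
width: 0.489
gripper_force: 0.5
```

arm_command([
  [[0,0.004,0,0,0,0],[0,0.004,0,0,0,0],[0,0.004,0,0,0,0],[0,0.003,0,0,0,0],[-0.0005,0.004,0,0,0,0],[-0.0005,0.003,0,0,0,0],[-0.0005,0.003,0,0,0,0],[-0.0005,0.002,0,0,0,0],[0,0,0,0,0,0]],
])

```text
clock: 5.62
position: [0.5087, 0.0971, 0.0658]
ee_rot: [1.152, 2.922, 0.001]
force: [-0.3, -0.0, -0.3]
width: 0.486
gripper_force: 0.0
```

```bash
cat > m.py <<'E'
from h import *
im,H,S,V=look(); C=np.array([.5747,-.0166])
def rep(t,b,z):
    for (u,v),a in b:
        p=onplane(im,u,v,z)[:2]-C; print(t,a,(p+C).round(4),"r",np.hypot(*p).round(4),"ang",np.degrees(np.arctan2(p[1],p[0])).round(1))
rep("red",blob(((H<6)|(H>174))&(S>180)&(V>90),(292,230),50),.09)
rep("white",blob((S<60)&(V>130),(292,230),45),.09)
rep("grey",blob((S<85)&(V>60),(292,230),47),.085)
rep("yel",blob((H>18)&(H<34)&(S>150)&(V>90),(279,286),15),.008)
save(im,"t%d"%(arm.observe()["clock"]*100))
E
python3 m.py; ls pics
```

```text
red 131 [ 0.5074 -0.007 ] r 0.0679 ang 171.9
white 155 [ 0.6427 -0.0267] r 0.0687 ang -8.4
white 92 [0.5878 0.0444] r 0.0624 ang 77.9
white 161 [ 0.5654 -0.0841] r 0.0681 ang -97.9
grey 20 [0.6698 0.0569] r 0.1202 ang 37.7
grey 209 [ 0.6416 -0.0264] r 0.0676 ang -8.3
grey 28 [ 0.6436 -0.1152] r 0.1203 ang -55.0
grey 176 [0.5824 0.0444] r 0.0614 ang 82.8
grey 82 [ 0.5693 -0.016 ] r 0.0054 ang 173.8
grey 216 [ 0.5646 -0.0845] r 0.0687 ang -98.4
grey 77 [0.5118 0.0528] r 0.0937 ang 132.2
grey 30 [ 0.4719 -0.0932] r 0.1282 ang -143.3
yel 94 [0.4165 0.0192] r 0.1622 ang 167.3
c1.png
s1.png
s2.png
scene0.png
t567.png
top0.png
```

arm_command([
  [[-0.0005,0.002,0,0,0,0],[-0.0005,0.002,0,0,0,0],[-0.0005,0.002,0,0,0,0],[-0.0005,0.002,0,0,0,0],[0,0.001,0,0,0,0],[0,0,0,0,0,0],[0,0,0,0,0,0]],
])

```text
clock: 6.55
position: [0.5161, 0.1023, 0.0658]
ee_rot: [1.152, 2.922, 0.0]
force: [-0.2, 0.1, 0.1]
width: 0.488
gripper_force: 0.0
```

```bash
python3 m.py
```

```text
red 135 [ 0.5079 -0.0021] r 0.0683 ang 167.7
white 154 [ 0.6416 -0.0313] r 0.0685 ang -12.4
white 120 [0.5914 0.0459] r 0.0646 ang 75.0
white 160 [ 0.5602 -0.0827] r 0.0676 ang -102.4
grey 19 [0.6752 0.0505] r 0.1208 ang 33.7
grey 213 [ 0.6404 -0.0312] r 0.0673 ang -12.6
grey 30 [ 0.6369 -0.12  ] r 0.1206 ang -59.0
grey 224 [0.5861 0.047 ] r 0.0646 ang 79.9
grey 84 [ 0.5696 -0.0159] r 0.0052 ang 172.3
grey 216 [ 0.5599 -0.0836] r 0.0687 ang -102.4
grey 10 [0.5698 0.0892] r 0.1059 ang 92.6
grey 94 [0.5207 0.0593] r 0.0932 ang 125.4
grey 32 [ 0.4661 -0.0859] r 0.1289 ang -147.5
yel 94 [0.4165 0.0192] r 0.1622 ang 167.3
```

It's within about 0.5° of the pointer. Now I'll back off to mid-gap and lift out.

arm_command([
  [[0,-0.007,0,0,0,0],[0,-0.006,0,0,0,0],[0,0,0,0,0,0],[0,0,-0.02,0,0,0],[0,0,-0.04,0,0,0],[0,0,-0.05,0,0,0],[0,0,-0.05,0,0,0],[0,0,0,0,0,0]],
])

```text
clock: 7.6
position: [0.5092, 0.0932, 0.2294]
ee_rot: [1.15, 2.918, 0.008]
force: [-0.0, -0.1, -0.0]
width: 0.491
gripper_force: 0.0
```

arm_command([
  [[0.04,0,-0.02,0,0,0],[0.04,0,-0.02,0,0,0],[0.04,0,0,0,0,0],[0.04,0,0,0,0,0],[0,0,0,0,0,0],[0,0,0,0,0,0]],
])

```text
clock: 8.35
position: [0.3901, 0.2015, 0.2653]
ee_rot: [-1.152, -2.923, 0.001]
force: [0.7, 0.3, 0.3]
width: 0.492
gripper_force: 0.0
```

```bash
python3 m.py; cp pics/t8*.png pics/final.png
```

```text
red 176 [ 0.5072 -0.0018] r 0.0691 ang 167.6
white 152 [ 0.6418 -0.0315] r 0.0687 ang -12.5
white 159 [0.5896 0.0496] r 0.0679 ang 77.3
white 156 [ 0.5604 -0.0827] r 0.0676 ang -102.2
grey 18 [0.6756 0.0504] r 0.1212 ang 33.6
grey 212 [ 0.6405 -0.0313] r 0.0674 ang -12.6
grey 29 [ 0.6372 -0.12  ] r 0.1208 ang -58.9
grey 247 [0.5859 0.0488] r 0.0664 ang 80.3
grey 83 [ 0.5701 -0.0159] r 0.0047 ang 170.8
grey 215 [ 0.5598 -0.0838] r 0.0689 ang -102.5
grey 37 [0.5046 0.0896] r 0.1273 ang 123.4
grey 42 [ 0.4653 -0.0842] r 0.1286 ang -148.3
yel 85 [0.4167 0.0193] r 0.162 ang 167.2
```

View pics/final.png

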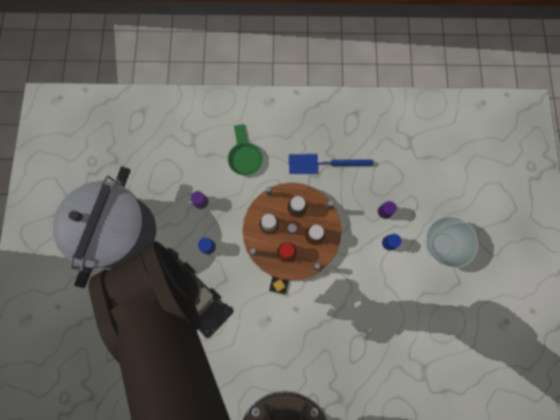

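The red lid (287,251) is in line with the pointer diamond (279,286). The jars are all standing, the other items haven't moved, and the arm is clear of the carousel.

```bash
python3 -c "
from h import *
im=arm.get_image('top'); 
print([im['xyz'][2]-im['z_map'][v,u] for u,v in((115,300),(150,260),(120,270),(110,280))])
print(arm.sign_off())"
```

```text
[np.float64(0.6763464399398624), np.float64(0.6667992957652866), np.float64(0.6578822620929539), np.float64(0.6643068083347141)]
the job is handed in; nothing more can be done
None
```

The carousel is turned and handed in: the red-lidded jar is at rest within about 0.5° of the pointer, all four jars are standing, nothing else moved, and the job took about 8.5 s of the 45 s allowed.

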